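Stack two welding discs in the drawer and push it home

TASK

Put the two discs away: lay the copper disc flat on the round black pad in the open drawer, centred, and the dark steel disc flat and centred on top of the copper one. Then push the drawer fully home, so that it clicks past its catch and stays shut with the stack still centred. Leave the other things on the table where they are.

Things in the scene. Friction and masses are not known exactly. Their poses are not given: they have to be found in the camera images.
- copper_centre (a point): centre (half-way up) of the loose copper-coloured backing disc: a solid disc 60 mm across and 14 mm thick, 0.25 to 0.5 kg, lying flat on the table; z is up, the disc's axis
- cap_centre (a point): centre (half-way up) of the loose dark grey steel end-cap disc with a bright line round its rim: a solid disc 60 mm across and 14 mm thick, 0.2 to 0.4 kg, lying flat on the table; z is up, the disc's axis
- pad (a point): centre of the top of the round black rubber pad, 80 mm across, fixed to the drawer's floor; 15 mm above the table, moves with the drawer. Axes: -x the way the drawer opens, y along its width, z up. Tray 182 mm wide inside, side walls end 53 mm above the table; inner side of its front wall 63 mm in front of the pad's centre; the front board ends 72 mm above the table. The stack passes under the cabinet's top
- handle (a point): middle of the straight dark bar handle on the drawer's front: a horizontal bar about 100 mm long, along the drawer's y, its axis 35 mm in front of (-x of) the front board and 48 mm above the table; it moves with the drawer. Axes as those of the pad. The drawer can be pushed by this bar
- drawer (a joint): how far the drawer is open, in m: 0 = fully home, 0.17 = open to its stop. It slides with about 1 to 2 N of friction and stays where it is left. A sprung roller catch resists with up to about 8 N from 0.02 to 0.01, and pulls the drawer home once it is past 0.007; at 0 it meets a firm stop
- cabinet: the low blue steel cabinet that holds the drawer, 210 mm deep (x), 210 mm wide (y), 80 mm high, fixed to the table; origin at the centre of its underside. Its face with the drawer looks to its own -x, 105 mm from the origin
- tape_measure: bystander, a yellow tape measure 72x79x36 mm lying on the table; origin at the centre of its underside
- masking_tape: bystander, a roll of tan masking tape 100 mm across and 24 mm high lying flat; origin at the centre of its underside
- weld_magnet: bystander, a red and grey triangular welding magnet 81x81x15 mm lying flat; origin at the centre of its underside
There are look-alikes about, which are no part of the job. Of the things that look like the part that bears cap_centre, take the one that is farthest from the robot's base at the start. Of the things that look like the part that bears copper_centre, take the one that is nearest to the robot's base at the start.

How it is judged (in metres and radians):
At the end, for the whole second after the job is handed in: The drawer is seated within 4 mm of fully home; the copper disc lies flat on the pad, within 10 mm of its centre; the steel disc lies flat on the copper one, within 8 mm of its centre (value of joint drawer below 0.004 m and horizontal distance between copper_centre and pad below 0.01 m and z of copper_centre in the frame of pad between 0.004 and 0.01 m and horizontal distance between cap_centre and copper_centre below 0.008 m and z of cap_centre in the frame of pad between 0.018 and 0.024 m); the robot touches nothing.
It fails at once if a bystander (tape measure, masking tape or welding magnet) is shifted by more than 30 mm (distance of any of tape_measure, masking_tape, weld_magnet from where it was at the start of the episode above 0.03 m).
It also fails if it takes over 69 s, if anything falls off the work surface, if the arm or the gripper's body presses on something with over 40 N, if the wrist force passes 120 N, or if a joint passes its speed limit or range.

ROBOT

A 6-joint arm with a two-finger parallel gripper is mounted at the origin on a cart in front of the work surface, level with it; the furniture and walls round the work are solid. World frame = base frame: x ahead of the robot, y to its left, z up, the work surface at z = 0. Lengths are in mm, angles in rad, forces in N, time in s.
With the tool pointing down it reaches from about 400 to 925 mm from the base axis. Payload 12.5 kg.
Tool frame: the origin (TCP) lies between the finger pads; the fingertips stand 19 mm ahead of it and the grasp point (between the pads) is the TCP (env.tips_ahead is the distance from the TCP to the fingertips, in mm); z points along the fingers, y is the line along which they close (so a half turn about z gives the same grasp; the last joint's range is limited). The gripper opens to 95 mm and grips with 3 to 60 N. Pads are 20 mm wide; open, the fingers measure 119 mm over their backs; the gripper's body (75 mm by 180 mm) begins 59 mm behind the grasp point.
Start: joints at [-1.377, 0.491, 1.559, -0, 1.092, -0.106], TCP at [184.603, -597.132, 233.661] pointing down, gripper open.
Joint ranges: [-3.1, 3.1], [-0.84, 2.19], [0.05, 2.79], [-1.13, 4.28], [0.06, 2.93], [-2.69, 2.69]. Speed limits (rad/s): [2.22, 2.22, 2.79, 3.14, 3.14, 3.14].

INTERFACE

Orientations are given as [roll, pitch, yaw] about the fixed x, y, z axes, in that order (R = Rz(yaw) Ry(pitch) Rx(roll)).
In Python, from cell import env gives the robot as it stands.
- The arm moves only by the shell command python3 -m crank 'ROWS'. ROWS is JSON, a list of rows, each a list of 5 numbers: the shift along the tool's x, y, z in mm, then the turn about the tool's z in degrees, then the finger opening in mm, from 0 to 95.1. In form: [[dx, dy, dz, yaw, grip], ...]. A call has 1 to 10 rows; each row is the pose to reach, as a shift and turn from the pose commanded when the call began, along the tool's axes at that moment; what a row does not reach only later rows make up. A row lasts 1/12 s, in which the tool goes at most 41.7 mm and 7.16 degrees, less where a joint would pass 70% of its speed; a pose out of reach is approached as far as the arm can. A call with a gripper value outside its range is refused whole. The fingers move at their own pace and stop on an object; the grip force is fixed at half the most. Time passes only in rows, so rows that repeat a pose let the fingers close. It gives the time, the measured TCP pose, the force, the opening and the grip force at its end, in the units of the state.
- env.state(): the state, without advancing time (a new reading comes with each control period).
- env.read_camera(name): name is "scene" or "side" or "wrist"; returns a dict with "img" (480x640x3 uint8, blue, green, red), "K" (3x3 intrinsics, pixels), "pose" (4x4, takes a point from camera to world coordinates). Camera axes: x right, y down, z forward; pixel columns grow to the right and rows downward; lengths in mm; the calibration is good to about 2 mm. The wrist camera is an equidistant fisheye: a pixel r from the principal point sees the ray r / f radians off the axis. A picture is of the moment at which its call begins. There is no depth.
- env.job_done(): hands the job in; it is judged then, once.
The state is a dict: "t": time; "joints": joint angles; "qvel": joint speeds; "tau": joint torques, N m; "eef_pos": TCP position; "tcp_rot": TCP orientation; "ft_force": force on the tool from outside, world axes, zero at the start; "moment": the same for the moment, N m; "opening": opening from 0.0 (shut) to 1.0 (fully open); "grip_force": force on a finger pad.
Only numpy, scipy, OpenCV 4.12 (cv2) and the standard library are available. Lean on these libraries where they do the work, as an engineer would, in place of code of your own. Each camera call takes 0.05 s, during which the arm holds its last target. There are 200 camera calls.

## Working session

There is one attempt and no reset: what is moved stays moved. The work goes in short steps, Python scripts to look and compute and a shell command to move; the robot and the scene stay as the last step left them, time stands still between calls to the robot, and variables do not carry over. Pictures are saved under pics/ and viewed, at most 10 in all, crops included, and the job is handed in when it is done.

```bash
ls; mkdir -p pics; python3 - <<'E'
from cell import env
import cv2,numpy as np
for n in ["scene","side"]:
    c=env.read_camera(n); cv2.imwrite(f"pics/{n}0.png",c["img"]); np.savez(f"pics/{n}0.npz",**c); print(n,c["K"].tolist(),np.round(c["pose"],3).tolist())
print(env.state())
E
```

```text
pics
scene [[505.5815180257181, 0.0, 317.71555769892507], [0.0, 505.5815180257181, 245.789117863124], [0.0, 0.0, 1.0]] [[-0.918, -0.287, 0.273, 269.2], [-0.396, 0.692, -0.604, 679.046], [-0.015, -0.662, -0.749, 914.977], [0.0, 0.0, 0.0, 1.0]]
side [[621.5615981634348, 0.0, 312.0088743840517], [0.0, 621.5615981634348, 225.22693188742565], [0.0, 0.0, 1.0]] [[-0.999, 0.002, -0.044, 628.635], [0.038, 0.546, -0.837, 1195.812], [0.022, -0.838, -0.545, 846.673], [0.0, 0.0, 0.0, 1.0]]
{'t': 0.1, 'joints': array([-1.37658436e+00,  4.91485883e-01,  1.55939306e+00, -1.00705154e-05,
        1.09166252e+00, -1.05614830e-01]), 'qvel': array([-0.00128874,  0.00028546, -0.00131994, -0.00126632, -0.00021887,
        0.00022501]), 'tau': array([ 4.66918544e-03, -6.13619828e+01, -2.58606613e+01,  6.94659795e-02,
        4.69451118e-02, -4.27511031e-05]), 'eef_pos': array([ 184.57062288, -596.9270425 ,  233.12692283]), 'tcp_rot': array([-3.14064819e+00, -9.11394027e-05,  2.99831401e-01]), 'ft_force': array([ 0.12279995, -0.23513549,  0.4654716 ]), 'moment': array([ 0.0269093 ,  0.04190553, -0.00331162]), 'grip_force': 0.0, 'opening': 0.9987749113202565}
```

View pics/scene0.png

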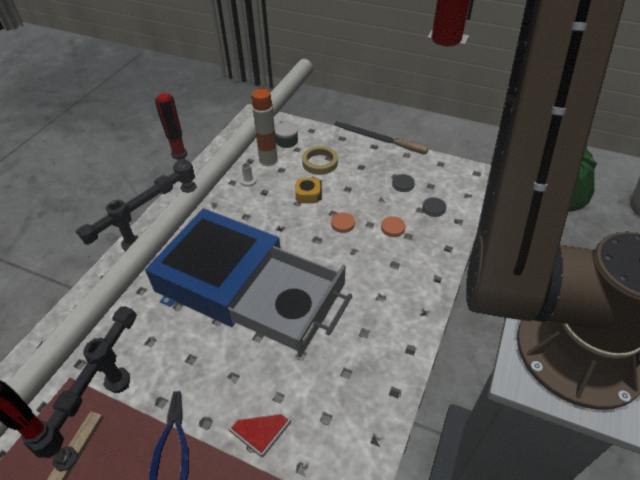

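View pics/side0.png

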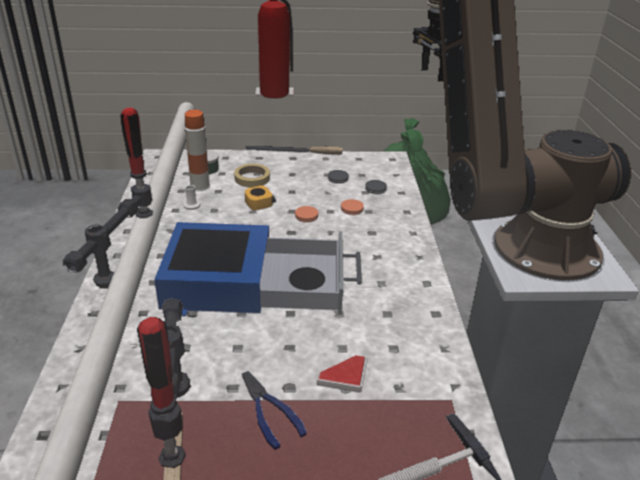

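The scene view shows the copper discs at about (343,222) and (393,226), the grey discs at (403,182) and (434,206), and the pad at (293,303). The side view shows coppers at (306,213) and (352,207), greys at (338,176) and (376,187), the pad at (307,279), and the handle around (357,267).

```bash
cat > h.py <<'E'
import cv2,numpy as np
def ray(c,u,v):
    d=c["pose"][:3,:3]@np.linalg.inv(c["K"])@[u,v,1]; return c["pose"][:3,3],d
def atz(c,u,v,z):
    o,d=ray(c,u,v); return (o+d*(z-o[2])/d[2])
def blob(c,u,v,tol=18):
    im=cv2.GaussianBlur(c["img"],(3,3),0); m=np.zeros((482,642),np.uint8)
    cv2.floodFill(im.copy(),m,(u,v),0,(tol,)*3,(tol,)*3,4|(255<<8)|cv2.FLOODFILL_FIXED_RANGE|cv2.FLOODFILL_MASK_ONLY)
    m=m[1:-1,1:-1]; M=cv2.moments(m,True)
    return M["m10"]/M["m00"],M["m01"]/M["m00"],m
E
python3 - <<'E'
from h import *
P={"scene":dict(cuA=(343,222),cuB=(393,226),stA=(403,183),stB=(434,207),pad=(293,303)),
"side":dict(cuA=(306,214),cuB=(352,208),stA=(338,177),stB=(376,187),pad=(307,279))}
for n in P:
    c=np.load(f"pics/{n}0.npz")
    for k,(u,v) in P[n].items():
        x,y,m=blob(c,u,v,30); z=15 if k=="pad" else 7
        ys,xs=np.nonzero(m); q=np.array([atz(c,a,b,z)[:2] for a,b in zip(xs,ys)])
        p=atz(c,x,y,z); print(n,k,round(x,1),round(y,1),len(xs),p.round(1),"|p|",np.hypot(*p[:2]).round(),"extent",np.ptp(q,0).round(), "mid",((q.max(0)+q.min(0))/2).round(1))
a=np.load("pics/scene0.npz")["img"][190:390,140:410]; b=np.load("pics/side0.npz")["img"][215:320,150:380]
cv2.imwrite("pics/c1.png",cv2.resize(a,None,fx=2.9,fy=2.9,interpolation=2)); cv2.imwrite("pics/c2.png",cv2.resize(b,None,fx=3.4,fy=3.4,interpolation=2))
E
```

```text
scene cuA 342.4 220.5 312 [ 576.3 -153.9    7. ] |p| 597.0 extent [60. 57.] mid [ 576.4 -154.5]
scene cuB 392.9 224.7 309 [ 455.3 -188.3    7. ] |p| 493.0 extent [58. 56.] mid [ 454.3 -188.9]
scene stA 402.7 182.6 313 [ 478.9 -347.9    7. ] |p| 592.0 extent [63. 69.] mid [ 480.9 -347.8]
scene stB 433.1 207.0 374 [ 379.5 -287.3    7. ] |p| 476.0 extent [67. 69.] mid [ 382.2 -289.4]
scene pad 292.9 303.4 837 [580.8 126.9  15. ] |p| 594.0 extent [76. 77.] mid [581.  126.3]
side cuA 306.2 211.7 201 [ 573.3 -157.2    7. ] |p| 594.0 extent [56. 54.] mid [ 573.7 -158.5]
side cuB 351.8 204.8 186 [ 453. -191.    7.] |p| 492.0 extent [56. 50.] mid [ 453.7 -190.4]
side stA 337.5 176.4 210 [ 479.1 -345.9    7. ] |p| 591.0 extent [57. 65.] mid [ 479.7 -345.8]
side stB 375.3 186.9 234 [ 379.3 -286.1    7. ] |p| 475.0 extent [58. 73.] mid [ 379.2 -288.8]
side pad 306.5 278.3 606 [581.4 129.7  15. ] |p| 596.0 extent [74. 74.] mid [580.4 129.4]
```

View pics/c1.png

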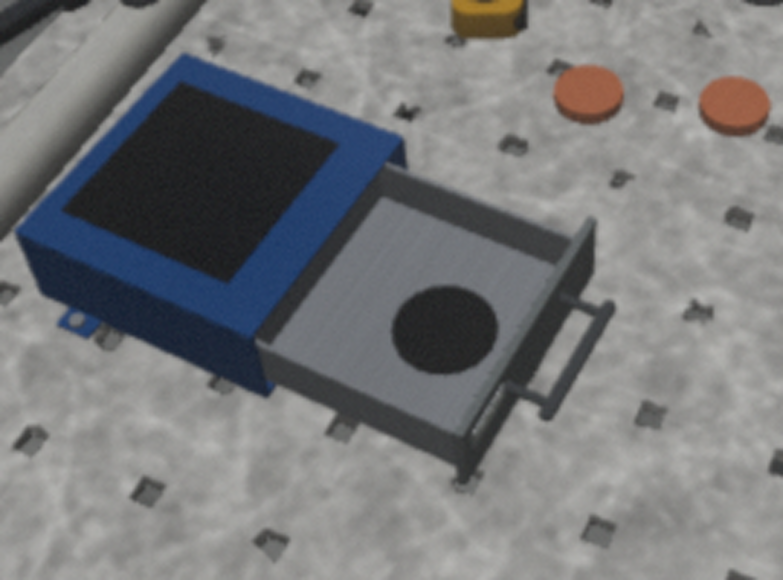

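View pics/c2.png

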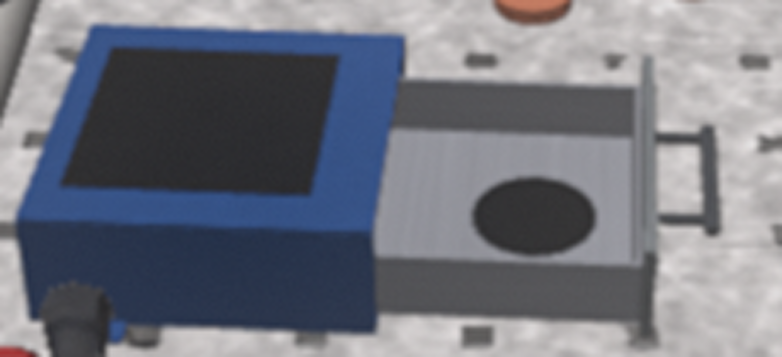

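The crops show the drawer slightly rotated about z. The handle bar runs (610,308)–(547,410) in the scene crop and (709,128)–(712,230) in the side crop. There is also a dark round thing by the bottle that I need to rule out as a look-alike.

```bash
python3 - <<'E'
from h import *
s=np.load("pics/scene0.npz"); d=np.load("pics/side0.npz")
S=lambda a,b:(140+a/2.9,190+b/2.9); D=lambda a,b:(150+a/3.4,215+b/3.4)
def tri(n,a,b,z):
    p=atz(s,*S(*a),z);q=atz(d,*D(*b),z);print(n,p.round(1),q.round(1));return p,q
def ang(A,B): 
    for p,q in zip(A,B):
        e=p-q; print("  yaw-of-y deg",np.degrees(np.arctan2(-e[0],e[1])).round(2),"len",np.hypot(*e[:2]).round(1),"mid",((p+q)/2).round(1))
ang(tri("h+",(547,410),(712,230),48),tri("h-",(610,308),(709,128),48))
ang(tri("cab front+",(264,325),(377,230),80),tri("cab front-",(402,137),(404,38),80))
ang(tri("cab back+",(20,232),(22,218),80),tri("cab back-",(185,56),(95,27),80))
a=s["img"][75:205,230:450]; cv2.imwrite("pics/c3.png",cv2.resize(a,None,fx=3.6,fy=3.6,interpolation=2))
E
```

```text
h+ [474.9 180.9  48. ] [474.3 187.6  48. ]
h- [465.7  84.   48. ] [465.4  81.   48. ]
  yaw-of-y deg -5.45 len 97.4 mid [470.3 132.4  48. ]
  yaw-of-y deg -4.8 len 106.9 mid [469.8 134.3  48. ]
cab front+ [674.7 212.   80. ] [675.8 226.   80. ]
cab front- [664.4  16.3  80. ] [664.2  22.   80. ]
  yaw-of-y deg -3.01 len 196.0 mid [669.6 114.2  80. ]
  yaw-of-y deg -3.25 len 204.2 mid [670. 124.  80.]
cab back+ [882.1 208.8  80. ] [882.2 212.7  80. ]
cab back- [868.    3.7  80. ] [869.    7.8  80. ]
  yaw-of-y deg -3.93 len 205.6 mid [875.1 106.3  80. ]
  yaw-of-y deg -3.69 len 205.3 mid [875.6 110.2  80. ]
```

View pics/c3.png

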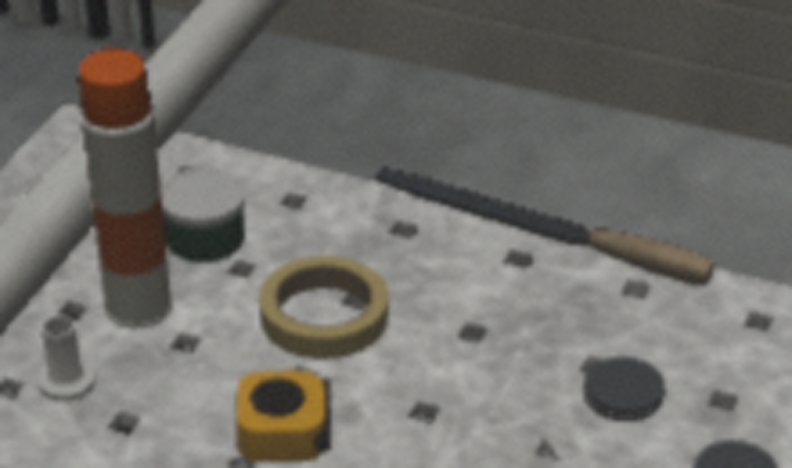

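The dark thing is a green tin, so it isn't a candidate. Copper is therefore cuB at about (454,-190) and steel is stA at about (479,-347). The drawer yaw is about -3.9°.

```bash
cat >> h.py <<'E'
def go(x,y,z,yawdeg):
    from cell import env
    from scipy.spatial.transform import Rotation as R
    s=env.state(); r=R.from_euler("xyz",s["tcp_rot"]); d=r.inv().apply(np.array([x,y,z])-s["eef_pos"])
    t=-(yawdeg-np.degrees(s["tcp_rot"][2])); t=(t+180)%360-180
    print("row",d.round(1),"turn",round(t,2),"rows>=",int(np.ceil(max(np.linalg.norm(d)/41.7,abs(t)/7.16))),"t",s["t"],"pos",s["eef_pos"].round(1),"rpy",np.degrees(s["tcp_rot"]).round(2),"F",s["ft_force"].round(1),"open",round(s["opening"]*95.1,1),"grip",s["grip_force"])
def watz(c,u,v,z):
    n=cv2.fisheye.undistortPoints(np.array([[[u,v]]],float),c["K"],np.zeros(4))[0,0]
    d=c["pose"][:3,:3]@[n[0],n[1],1]; o=c["pose"][:3,3]; return o+d*(z-o[2])/d[2]
def wpix(c,p):
    q=(np.linalg.inv(c["pose"])@[*p,1])[:3]; t=np.arctan2(np.hypot(*q[:2]),q[2]); e=q[:2]/np.hypot(*q[:2])*t
    return (c["K"]@[*e,1])[:2]
E
python3 -c "
from h import *;go(454.5,-190,170,-3.9)"
```

```text
row [ 378.1 -309.    63.5] turn 21.08 rows>= 12 t 0.1 pos [ 184.6 -596.9  233.1] rpy [-1.7995e+02 -1.0000e-02  1.7180e+01] F [ 0.1 -0.2  0.5] open 95.0 grip 0.0
```

```bash
python3 -m crank '[[189,-154,0,10.5,95],[189,-154,0,10.5,95],[189,-154,0,10.5,95],[189,-154,0,10.5,95],[189,-154,0,10.5,95],[189,-154,0,10.5,95],[189,-154,0,10.5,95]]'; python3 -c "
from h import *;go(454.5,-190,170,-3.9)"
```

```text
t: 0.68
eef_pos: [321.8, -389.6, 233.7]
tcp_rot: [-3.14, -0.0, 0.12]
ft_force: [-0.3, 0.0, 0.6]
opening: 1.0
grip_force: 0.0
row [ 155.7 -182.1   64. ] turn 10.78 rows>= 6 t 0.6833 pos [ 321.8 -389.6  233.7] rpy [-1.7991e+02 -1.0000e-02  6.8800e+00] F [-0.3  0.   0.6] open 95.1 grip 0.0
```

```bash
python3 -m crank '[[156,-182,64,10.7,95],[156,-182,64,10.7,95],[156,-182,64,10.7,95],[156,-182,64,10.7,95],[156,-182,64,10.7,95],[156,-182,64,10.7,95],[156,-182,64,10.7,95],[156,-182,64,10.7,95],[156,-182,64,10.7,95]]'; python3 - <<'E'
from h import *;go(454.5,-190,24,-3.9)
from cell import env
c=env.read_camera("wrist"); np.savez("pics/w1.npz",**c); im=c["img"].copy()
print(c["K"].round(1).tolist(),c["pose"].round(2).tolist())
for n,p in dict(cu=(454,-190,7),cuA=(575,-155.5,7),st=(479,-347,7)).items(): print(n,wpix(c,p).round(1))
cv2.imwrite("pics/w1.png",im)
E
```

```text
t: 1.43
eef_pos: [453.4, -195.6, 169.5]
tcp_rot: [3.141, 0.0, -0.069]
ft_force: [0.6, -0.7, -0.7]
opening: 1.0
grip_force: 0.0
row [  0.7  -5.7 145.5] turn -0.08 rows>= 4 t 1.4333 pos [ 453.4 -195.6  169.5] rpy [ 1.7999e+02  2.0000e-02 -3.9800e+00] F [ 0.6 -0.7 -0.7] open 95.1 grip 0.0
[[371.6, 0.0, 321.6], [0.0, 371.6, 242.2], [0.0, 0.0, 1.0]] [[-0.07, -0.96, -0.28, 533.9], [-1.0, 0.07, 0.02, -200.5], [-0.0, 0.28, -0.96, 319.39], [0.0, 0.0, 0.0, 1.0]]
cu [316.1 229.5]
cuA [264.3  92.2]
st [487.2 192.2]
```

View pics/w1.png

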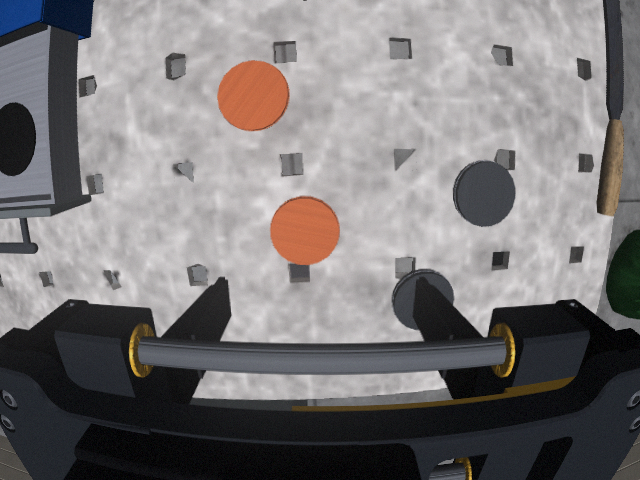

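The wrist picture shows the target copper disc at (305,230), the other copper at (253,95), the target steel at (485,193), and the nearer steel at (423,299).

```bash
python3 - <<'E'
from h import *
c=np.load("pics/w1.npz")
for n,u,v in [("cu",305,230),("cuA",253,95),("st",488,193)]:
    x,y,m=blob(c,u,v,28); ys,xs=np.nonzero(m)
    q=np.array([watz(c,a,b,14)[:2] for a,b in zip(xs,ys)])
    print(n,round(x,1),round(y,1),len(xs),"mean",q.mean(0).round(1),"mid",((q.max(0)+q.min(0))/2).round(1),"ext",np.ptp(q,0).round(1))
E
```

```text
cu 304.3 231.0 3514 mean [ 455.1 -180.1] mid [ 454.2 -180.1] ext [57.9 58. ]
cuA 252.3 94.8 3758 mean [ 573.2 -146.3] mid [ 573.  -146.6] ext [58.4 58.7]
st 484.6 191.7 3255 mean [ 480.7 -341.5] mid [ 483.5 -341.2] ext [67.  61.5]
```

```bash
python3 -m crank '[[0,0,30,0,95],[0,0,30,0,95],[0,0,30,0,95],[0,0,30,0,95]]'; cat > m.py <<'E'
from h import *
from cell import env
import sys
def meas(c,pts,z=14,tol=28):
    for n,p in pts.items():
        u,v=map(int,wpix(c,p).round()); x,y,m=blob(c,u,v,tol); ys,xs=np.nonzero(m)
        q=np.array([watz(c,a,b,z)[:2] for a,b in zip(xs,ys)])
        print(n,round(x,1),round(y,1),len(xs),"mean",q.mean(0).round(1),"mid",((q.max(0)+q.min(0))/2).round(1),"ext",np.ptp(q,0).round(1))
E
python3 - <<'E'
from m import *
c=env.read_camera("wrist"); print(c["pose"][:3,3])
meas(c,dict(cu=(454,-186,14),cuA=(574,-150,14),st=(480,-347,14)))
go(454.5,-190,22,-3.9)
E
```

```text
t: 1.82
eef_pos: [453.3, -196.2, 140.4]
tcp_rot: [3.141, -0.0, -0.072]
ft_force: [-0.1, -0.9, -0.2]
opening: 1.0
grip_force: 0.0
[ 533.67705293 -201.29980463  290.32102263]
cu 301.8 240.4 4185 mean [ 455.1 -180.1] mid [ 454.4 -180.1] ext [57.8 58.3]
cuA 244.1 91.2 4501 mean [ 573.1 -146.4] mid [ 573.1 -145.9] ext [57.9 57.8]
st 497.7 196.6 3807 mean [ 481.  -341.1] mid [ 483.8 -341. ] ext [67.5 61.7]
row [  0.4  -6.3 118.6] turn -0.19 rows>= 3 t 1.8667 pos [ 453.5 -196.1  140.7] rpy [ 1.7997e+02 -5.0000e-02 -4.0900e+00] F [0.3 0.1 0.7] open 95.0 grip 0.0
```

The scene and side blobs covered only the top face, so z=14 applies there. All three cameras then agree on copper at (454.5,-180.5).

```bash
python3 -c "
from h import *;go(454.5,-180.4,22,-3.9)"
python3 -m crank '[[0,-15.8,70,0,95],[0,-15.8,70,0,95],[0,-15.8,80,0,95],[0,-15.8,100,0,95],[0,-15.8,110,0,95],[0,-15.8,118,0,95],[0,-15.8,118,0,95],[0,-15.8,118,0,95],[0,-15.8,118,0,95]]'; python3 -c "
from h import *;go(454.5,-180.4,22,-3.9)"
```

```text
row [ -0.3 -15.8 118.6] turn -0.19 rows>= 3 t 1.8667 pos [ 453.5 -196.1  140.7] rpy [ 1.7997e+02 -5.0000e-02 -4.0900e+00] F [0.3 0.1 0.7] open 95.0 grip 0.0
t: 2.62
eef_pos: [455.0, -179.9, 22.5]
tcp_rot: [3.141, -0.001, -0.07]
ft_force: [-1.1, -0.2, -0.1]
opening: 1.0
grip_force: 0.0
row [-0.5  0.6  0.5] turn -0.13 rows>= 1 t 2.6167 pos [ 455.  -179.9   22.5] rpy [ 1.7996e+02 -7.0000e-02 -4.0300e+00] F [-1.1 -0.2 -0.1] open 95.1 grip 0.0
```

```bash
python3 -m crank '[[0,0,0,0,50],[0,0,0,0,50],[0,0,0,0,50],[0,0,0,0,50],[0,0,0,0,50],[0,0,0,0,50],[0,0,0,0,50],[0,0,0,0,50]]';  python3 -m crank '[[0,0,0,0,50],[0,0,0,0,50],[0,0,-30,0,50],[0,0,-60,0,50],[0,0,-90,0,50],[0,0,-120,0,50],[0,0,-128,0,50],[0,0,-128,0,50],[0,0,-128,0,50]]'; python3 - <<'E'
from m import *
go(581,128,150,-3.9)
c=env.read_camera("wrist"); cv2.imwrite("pics/w2.png",c["img"])
E
```

```text
t: 3.28
eef_pos: [454.7, -179.6, 21.7]
tcp_rot: [3.141, -0.0, -0.07]
ft_force: [0.3, -0.9, 1.5]
opening: 0.625
grip_force: 30.0
t: 4.03
eef_pos: [454.1, -179.3, 148.8]
tcp_rot: [-3.141, 0.001, -0.07]
ft_force: [-0.6, -0.2, -5.1]
opening: 0.621
grip_force: 30.0
row [ 105.  -315.4   -1.2] turn -0.12 rows>= 8 t 4.0333 pos [ 454.1 -179.3  148.8] rpy [-1.7998e+02  4.0000e-02 -4.0200e+00] F [-0.6 -0.2 -5.1] open 59.1 grip 29.99933660030365
```

View pics/w2.png

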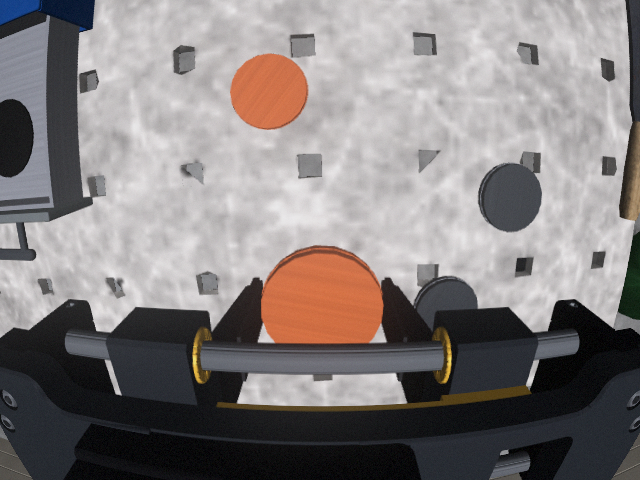

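The copper disc is held between the fingers (mid-column ~323, front edge at row ~246). Moving over the pad next.

```bash
python3 -m crank '[[105,-315,0,0,50],[105,-315,0,0,50],[105,-315,0,0,50],[105,-315,0,0,50],[105,-315,0,0,50],[105,-315,0,0,50],[105,-315,0,0,50],[105,-315,0,0,50],[105,-315,0,0,50],[105,-315,0,0,50]]'; python3 - <<'E'
from m import *
go(581,128,37,-3.9)
c=env.read_camera("wrist"); cv2.imwrite("pics/w3.png",c["img"]); np.savez("pics/w3.npz",**c)
print(wpix(c,(581,128,15)))
E
```

```text
t: 4.92
eef_pos: [580.8, 129.2, 146.7]
tcp_rot: [3.141, 0.004, -0.067]
ft_force: [0.2, 0.1, -4.2]
opening: 0.622
grip_force: 30.0
row [  0.7   1.1 109.7] turn 0.06 rows>= 3 t 4.9167 pos [580.8 129.2 146.7] rpy [179.96   0.22  -3.84] F [ 0.2  0.1 -4.2] open 59.2 grip 29.999313354492188
[324.0451936  238.59210918]
```

View pics/w3.png

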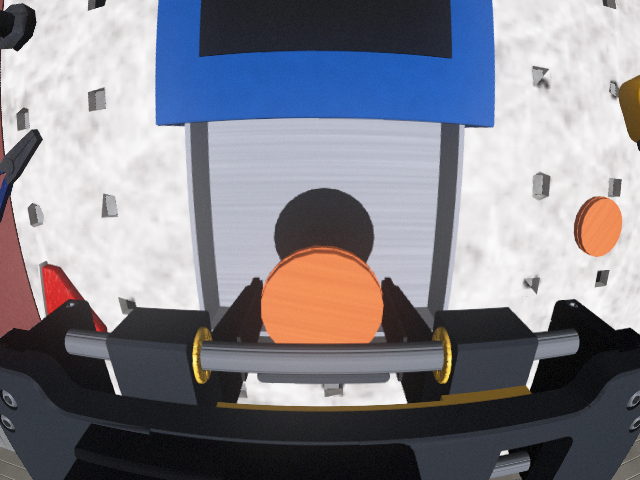

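The pad's upper half is visible: left edge at (275,237), top at (324,188), right edge at (373,237). Its centre matches the predicted (324,239).

```bash
python3 - <<'E'
from m import *
from scipy.optimize import least_squares
c=np.load("pics/w3.npz"); x,y,m=blob(c,324,215,22)
print(np.count_nonzero(m))
pts=[]
for v in range(190,240):
    u=np.nonzero(m[v])[0]
    if len(u): pts+= [(u.min()-.5,v),(u.max()+.5,v)]
for u in range(290,360): 
    w=np.nonzero(m[:,u])[0]; pts.append((u,w.min()-.5))
q=np.array([watz(c,a,b,15)[:2] for a,b in pts])
r=least_squares(lambda p:np.hypot(*(q-p[:2]).T)-p[2],[581,128,40],loss="soft_l1"); print("pad",r.x.round(2),np.abs(r.fun).mean())
# held disc top circle: height unknown, TCP-? top z ~ TCP-8 
x,y,m=blob(c,322,300,40); pts=[]
for v in range(255,310):
    u=np.nonzero(m[v])[0]; pts+=[(u.min()-.5,v),(u.max()+.5,v)]
for u in range(295,350):
    w=np.nonzero(m[:,u])[0]; pts.append((u,w.min()-.5))
for z in (134,138.7,143):
    q=np.array([watz(c,a,b,z)[:2] for a,b in pts])
    r=least_squares(lambda p:np.hypot(*(q-p[:2]).T)-p[2],[581,128,30],loss="soft_l1"); print("disc",z,r.x.round(2),np.abs(r.fun).mean())
E
```

```text
4971
pad [581.96 128.27  38.63] 0.18323994918882672
disc 134 [578.46 130.07  29.96] 0.2196429450598196
disc 138.7 [580.88 129.91  29.09] 0.2134383127508614
disc 143 [583.08 129.76  28.3 ] 0.2077547970927904
```

```bash
python3 -m crank '[[1,1.2,40,0,50],[1,1.2,70,0,50],[1,1.2,90,0,50],[1,1.2,100,0,50],[1,1.2,104,0,50],[1,1.2,104,0,50],[1,1.2,104,0,50],[1,1.2,104,0,50]]'; python3 -c "
from m import *
go(581.7,128,37,-3.9)"
```

```text
t: 5.63
eef_pos: [582.9, 125.9, 46.9]
tcp_rot: [-3.141, -0.002, -0.07]
ft_force: [0.6, -0.6, -4.0]
opening: 0.622
grip_force: 30.0
row [-1.4 -2.   9.9] turn -0.14 rows>= 1 t 5.6333 pos [582.9 125.9  46.9] rpy [-1.7999e+02 -1.1000e-01 -4.0400e+00] F [ 0.6 -0.6 -4. ] open 59.2 grip 29.999240934848785
```

```bash
python3 -m crank '[[-1.2,-2,3,0,50],[-1.2,-2,6,0,50],[-1.2,-2,8.5,0,50],[-1.2,-2,9.5,0,50],[-1.2,-2,9.5,0,50],[-1.2,-2,9.5,0,50]]'; python3 -c "
from m import *
go(581.7,128,37,-3.9)"
```

```text
t: 6.13
eef_pos: [581.8, 128.2, 36.7]
tcp_rot: [-3.141, -0.002, -0.07]
ft_force: [-0.6, -0.3, 4.3]
opening: 0.624
grip_force: 30.0
row [-0.1  0.3 -0.3] turn -0.11 rows>= 1 t 6.1333 pos [581.8 128.2  36.7] rpy [-1.7999e+02 -9.0000e-02 -4.0100e+00] F [-0.6 -0.3  4.3] open 59.3 grip 30.00076800584793
```

Contact shows as +4 N against a 4 N carried weight. Release, rise, and look.

```bash
python3 -m crank '[[0,0,0,0,80],[0,0,0,0,80],[0,0,0,0,80],[0,0,0,0,80],[0,0,-5,0,80],[0,0,-20,0,80],[0,0,-50,0,80],[0,0,-90,0,80],[0,0,-125,0,80],[0,0,-125,0,80]]'; python3 -m crank '[[-40,0,0,0,95],[-70,0,0,0,95],[-70,0,0,0,95],[-70,0,0,0,95],[-70,0,0,0,95]]'; cat >> m.py <<'E'
from scipy.optimize import least_squares
def circ(c,p,z,r,tol=28):
    u,v=map(int,wpix(c,p).round()); m=blob(c,u,v,tol)[2]
    k=max(cv2.findContours(m,0,1)[0],key=cv2.contourArea); k=cv2.convexHull(k)[:,0,:]
    q=np.array([watz(c,a,b,z)[:2] for a,b in k])
    s=least_squares(lambda p:np.hypot(*(q-p[:2]).T)-p[2],[*p[:2],r],loss="soft_l1"); print("circle",s.x.round(2),"res",np.abs(s.fun).mean().round(2),"n",len(k),"px",u,v)
E
python3 - <<'E'
from m import *
c=env.read_camera("wrist"); np.savez("pics/w4.npz",**c); cv2.imwrite("pics/w4.png",c["img"])
circ(c,(582,128,29),29,30,40)
go(480,-341,170,-3.9)
E
```

```text
t: 6.97
eef_pos: [583.6, 128.5, 167.9]
tcp_rot: [-3.14, -0.01, -0.07]
ft_force: [0.7, 0.5, 0.5]
opening: 0.842
grip_force: 0.0
t: 7.38
eef_pos: [512.2, 133.1, 161.5]
tcp_rot: [-3.141, -0.001, -0.07]
ft_force: [0.1, -0.3, 1.2]
opening: 0.998
grip_force: 0.0
circle [581.33 129.19  28.94] res 0.05 n 36 px 323 150
row [  1.  475.2  -8.8] turn -0.13 rows>= 12 t 7.4333 pos [512.4 133.1 161.3] rpy [-1.7999e+02 -6.0000e-02 -4.0300e+00] F [-0.2 -0.8 -0.4] open 95.3 grip 0.0
```

View pics/w4.png

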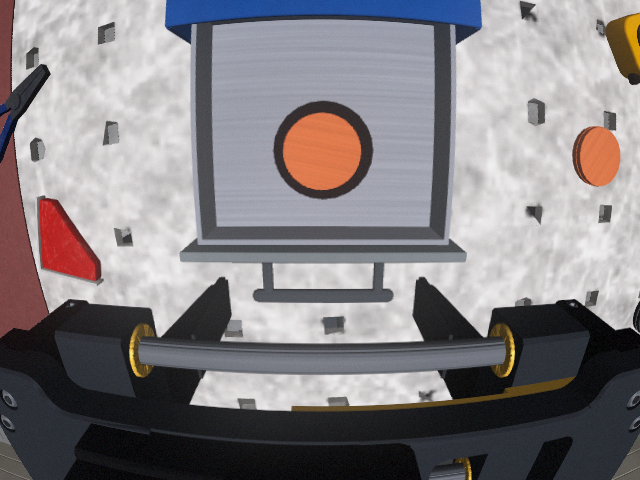

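The copper disc lies concentric on the pad, at (322,151). Now the steel disc.

```bash
python3 -m crank '[[0,370,0,0,95],[0,370,0,0,95],[0,370,0,0,95],[0,370,0,0,95],[0,370,0,0,95],[0,370,0,0,95],[0,370,0,0,95],[0,370,0,0,95],[0,370,0,0,95],[0,370,0,0,95]]'; python3 -m crank '[[0,105,20,0,95],[0,105,20,0,95],[0,105,20,0,95],[0,105,20,0,95],[0,105,20,0,95],[0,105,20,0,95],[0,105,20,0,95]]';python3 - <<'E'
from m import *
c=env.read_camera("wrist"); np.savez("pics/w5.npz",**c); i=c["img"]; u,v=wpix(c,(480,-341,14)).astype(int); print(u,v)
circ(c,(482,-341,14),14,30,12);circ(c,(482,-341,14),14,30,20)
a=i[v-60:v+60,u-60:u+60]; cv2.imwrite("pics/w5.png",cv2.resize(a,None,fx=4,fy=4,interpolation=2))
go(480,-341,22,-3.9)
E
```

```text
t: 8.27
eef_pos: [485.8, -242.4, 160.8]
tcp_rot: [3.14, -0.001, -0.075]
ft_force: [-0.4, 0.5, 0.2]
opening: 0.999
grip_force: 0.0
t: 8.85
eef_pos: [478.5, -339.9, 141.2]
tcp_rot: [-3.141, 0.0, -0.069]
ft_force: [0.3, 0.2, 0.8]
opening: 1.001
grip_force: 0.0
323 239
circle [ 479.69 -344.59   28.89] res 0.3 n 37 px 324 237
circle [ 486.61 -350.67   35.22] res 3.0 n 33 px 324 237
row [  1.5   1.  119.4] turn -0.05 rows>= 3 t 8.9 pos [ 478.5 -339.9  141.4] rpy [ 1.7999e+02 -1.0000e-02 -3.9500e+00] F [ 0.2 -0.5  1. ] open 94.8 grip 0.0
```

View pics/w5.png

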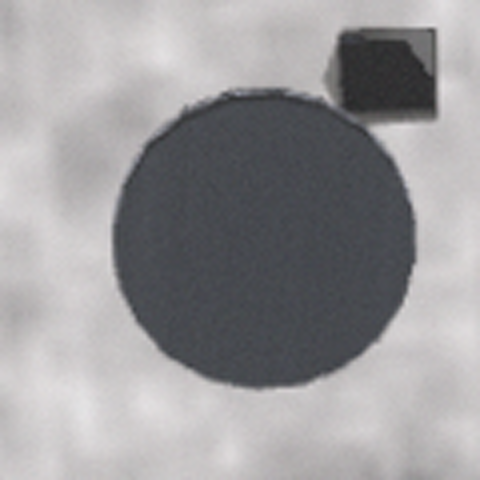

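The steel disc's centre is at about (329,239) in the full image, i.e. (479.7,-344.6), with a hole touching its outline at the top right.

```bash
python3 -m crank '[[1.5,4.6,40,0,95],[1.5,4.6,70,0,95],[1.5,4.6,90,0,95],[1.5,4.6,110,0,95],[1.5,4.6,119,0,95],[1.5,4.6,119,0,95],[1.5,4.6,119,0,95],[1.5,4.6,119,0,95]]'; python3 -c "
from m import *
go(479.7,-344.6,22,-3.9)"
```

```text
t: 9.57
eef_pos: [479.9, -345.6, 23.4]
tcp_rot: [3.141, -0.001, -0.07]
ft_force: [0.3, 1.0, -0.0]
opening: 1.0
grip_force: 0.0
row [-0.3 -1.   1.4] turn -0.1 rows>= 1 t 9.5667 pos [ 479.9 -345.6   23.4] rpy [ 1.7994e+02 -7.0000e-02 -4.0000e+00] F [ 0.3  1.  -0. ] open 95.1 grip 0.0
```

```bash
python3 -m crank '[[0,-1,0.8,0,95],[0,-1,0.8,0,50],[0,-1,0.8,0,50],[0,-1,0.8,0,50],[0,-1,0.8,0,50],[0,-1,0.8,0,50],[0,-1,0.8,0,50],[0,-1,0.8,0,50],[0,-1,0.8,0,50],[0,-1,0.8,0,50]]';  python3 -m crank '[[0,0,0,0,50],[0,0,-30,0,50],[0,0,-60,0,50],[0,0,-90,0,50],[0,0,-120,0,50],[0,0,-138,0,50],[0,0,-138,0,50],[0,0,-138,0,50],[0,0,-138,0,50]]'; python3 - <<'E'
from m import *
c=env.read_camera("wrist"); np.savez("pics/w6.npz",**c); cv2.imwrite("pics/w6.png",c["img"][200:400,200:450])
go(581.6,129,160,-3.9)
E
```

```text
t: 10.4
eef_pos: [479.4, -344.6, 21.4]
tcp_rot: [3.141, -0.0, -0.07]
ft_force: [-0.7, -0.2, 0.2]
opening: 0.626
grip_force: 30.0
t: 11.15
eef_pos: [478.8, -343.9, 157.7]
tcp_rot: [-3.14, 0.002, -0.07]
ft_force: [0.6, 0.1, -3.9]
opening: 0.626
grip_force: 30.0
row [  69.4 -479.    -1.9] turn -0.12 rows>= 12 t 11.2 pos [ 478.8 -343.9  157.4] rpy [-1.7989e+02  1.4000e-01 -4.0200e+00] F [ 0.4  0.6 -4.2] open 59.6 grip 29.99927043914795
```

View pics/w6.png

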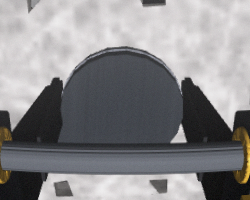

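The steel disc is held squarely between the fingers, at the same place in the grip as the copper was. That was an eleventh picture, one over the limit, so from here I measure numerically without viewing any more.

```bash
python3 -m crank '[[40,-370,0,0,50],[40,-370,0,0,50],[40,-370,0,0,50],[40,-370,0,0,50],[40,-370,0,0,50],[40,-370,0,0,50],[40,-370,0,0,50],[40,-370,0,0,50],[40,-370,0,0,50],[40,-370,0,0,50]]';  python3 -m crank '[[29.5,-108,0,0,50],[29.5,-108,0,0,50],[29.5,-108,0,0,50],[29.5,-108,0,0,50],[29.5,-108,0,0,50],[29.5,-108,0,0,50],[29.5,-108,0,0,50]]'; python3 -c "
from m import *
go(581.8,128.2,51.2,-3.9)"
```

```text
t: 12.03
eef_pos: [545.2, 27.5, 157.7]
tcp_rot: [-3.141, 0.002, -0.066]
ft_force: [-0.0, 0.2, -3.7]
opening: 0.625
grip_force: 30.0
t: 12.62
eef_pos: [581.8, 126.5, 158.5]
tcp_rot: [3.141, 0.002, -0.071]
ft_force: [-0.2, 0.3, -3.2]
opening: 0.629
grip_force: 30.0
row [ 1.000e-01 -1.700e+00  1.073e+02] turn -0.18 rows>= 3 t 12.6167 pos [581.8 126.5 158.5] rpy [ 1.7997e+02  9.0000e-02 -4.0800e+00] F [-0.2  0.3 -3.2] open 59.8 grip 29.99934732913971
```

```bash
python3 -m crank '[[0,-1.7,40,0,50],[0,-1.7,70,0,50],[0,-1.7,90,0,50],[0,-1.7,97,0,50],[0,-1.7,97,0,50],[0,-1.7,97,0,50],[0,-1.7,97,0,50]]'; python3 -c "
from m import *
go(581.8,128.2,51,-3.9)"
```

```text
t: 13.2
eef_pos: [583.1, 128.9, 63.7]
tcp_rot: [-3.141, -0.002, -0.071]
ft_force: [0.2, 0.8, -3.0]
opening: 0.624
grip_force: 30.0
row [-1.3  0.8 12.7] turn -0.15 rows>= 1 t 13.2 pos [583.1 128.9  63.7] rpy [-1.7999e+02 -1.2000e-01 -4.0500e+00] F [ 0.2  0.8 -3. ] open 59.3 grip 29.999438524246216
```

```bash
python3 -m crank '[[-1.2,0.7,4,0,50],[-1.2,0.7,8,0,50],[-1.2,0.7,11,0,50],[-1.2,0.7,12,0,50],[-1.2,0.7,12,0,50],[-1.2,0.7,12,0,50],[-1.2,0.7,12,0,50]]'; python3 -c "
from m import *
go(581.8,128.2,50.5,-3.9)"
```

```text
t: 13.78
eef_pos: [581.2, 128.6, 50.4]
tcp_rot: [3.142, -0.0, -0.07]
ft_force: [0.4, -0.1, -2.6]
opening: 0.623
grip_force: 30.0
row [ 0.6  0.3 -0.1] turn -0.12 rows>= 1 t 13.7833 pos [581.2 128.6  50.4] rpy [ 1.80e+02 -2.00e-02 -4.02e+00] F [ 0.4 -0.1 -2.6] open 59.2 grip 29.999477863311768
```

```bash
python3 -m crank '[[0.4,0.2,0.4,0,50],[0.4,0.2,0.8,0,50],[0.4,0.2,0.8,0,50],[0.4,0.2,0.8,0,50]]'
```

```text
t: 14.12
eef_pos: [582.1, 128.5, 50.3]
tcp_rot: [-3.141, -0.002, -0.07]
ft_force: [-0.8, 1.3, 5.5]
opening: 0.623
grip_force: 30.0
```

Contact. Release, rise, back off and measure.

```bash
python3 -m crank '[[0,0,0,0,80],[0,0,0,0,80],[0,0,0,0,80],[0,0,0,0,80],[0,0,-5,0,80],[0,0,-20,0,80],[0,0,-50,0,80],[0,0,-90,0,80],[0,0,-115,0,80],[0,0,-115,0,80]]'; python3 -m crank '[[-40,0,0,0,80],[-70,0,0,0,50],[-70,0,0,0,20],[-70,0,0,0,0],[-70,0,0,0,0],[-70,0,0,0,0],[-70,0,0,0,0]]'
python3 - <<'E'
from m import *
c=env.read_camera("wrist"); np.savez("pics/w7.npz",**c)
for t in (15,22): circ(c,(582,129,43),43,30,t)
# pad contour (dark ring) and its outer circle
i=cv2.cvtColor(c["img"],6); u,v=wpix(c,(582,129,43)).astype(int); print("steel grey",i[v,u],"row",i[v,u-60:u+61:4].tolist())
k=wpix(c,(470,133.5,48)); print("handle px",k.round(), "col below", i[int(k[1])-12:int(k[1])+13,int(k[0])].tolist())
go(430,136,48,-3.9)
E
```

```text
t: 14.95
eef_pos: [583.4, 128.6, 170.1]
tcp_rot: [-3.14, -0.008, -0.07]
ft_force: [0.2, 0.2, 0.7]
opening: 0.839
grip_force: 0.0
t: 15.53
eef_pos: [512.4, 133.1, 164.2]
tcp_rot: [3.141, -0.0, -0.07]
ft_force: [0.1, 0.0, 0.4]
opening: 0.475
grip_force: 0.0
circle [581.31 129.48  29.55] res 0.23 n 36 px 322 151
circle [581.43 129.45  29.93] res 0.12 n 36 px 322 151
steel grey 79 row [169, 170, 172, 139, 50, 76, 82, 84, 81, 79, 78, 81, 81, 78, 81, 79, 77, 83, 76, 80, 78, 79, 79, 80, 80, 83, 45, 48, 164, 166, 169]
handle px [326. 297.] col below [221, 202, 110, 64, 78, 87, 90, 84, 91, 90, 88, 90, 88, 89, 90, 101, 152, 224, 223, 224, 221, 217, 216, 214, 208]
row [-82.2   2.9 116.2] turn -0.14 rows>= 4 t 15.5833 pos [512.3 133.1 164.2] rpy [ 1.7999e+02  1.0000e-02 -4.0400e+00] F [-0.2 -0.5  0. ] open 41.3 grip 0.0
```

The stack is concentric: steel at (581.4,129.5) against copper at (581.3,129.2). Next: step back, descend in front of the handle with the fingers shut, and push.

```bash
python3 -m crank '[[-40,3,0,0,0],[-82,3,0,0,0],[-82,3,0,0,0],[-82,3,30,0,0],[-82,3,60,0,0],[-82,3,90,0,0],[-82,3,116,0,0],[-82,3,116,0,0],[-82,3,116,0,0],[-82,3,116,0,0]]'; python3 -c "
from m import *
go(455,134.5,48,-3.9)"
```

```text
t: 16.42
eef_pos: [430.2, 136.1, 49.4]
tcp_rot: [-3.142, -0.001, -0.07]
ft_force: [-0.2, -0.3, 0.6]
opening: 0.005
grip_force: 0.0
row [24.8 -0.2  1.4] turn -0.12 rows>= 1 t 16.4167 pos [430.2 136.1  49.4] rpy [-1.80e+02 -4.00e-02 -4.02e+00] F [-0.2 -0.3  0.6] open 0.5 grip 0.0
```

```bash
python3 -m crank '[[6,0,0,0,0],[12,0,0,0,0],[16,0,0,0,0],[19,0,0,0,0],[22,0,0,0,0],[25,0,0,0,0],[28,0,0,0,0],[31,0,0,0,0],[34,0,0,0,0],[37,0,0,0,0]]';python3 -m crank '[[4,0,0,0,0],[8,0,0,0,0],[12,0,0,0,0],[16,0,0,0,0],[21,0,0,0,0],[26,0,0,0,0],[31,0,0,0,0],[35,0,0,0,0],[39,0,0,0,0],[42,0,0,0,0]]'; python3 - <<'E'
from m import *
c=env.read_camera("scene"); np.savez("pics/s8.npz",**c)
x,y,m=blob(c,*map(int,(lambda q:(c["K"]@q/q[2])[:2])((np.linalg.inv(c["pose"])@[620,127,43,1])[:3])),25); print(atz(c,x,y,43).round(1),m.astype(bool).sum()); go(640,121,48,-3.9)
E
```

```text
t: 17.25
eef_pos: [466.7, 133.4, 48.5]
tcp_rot: [3.141, 0.0, -0.07]
ft_force: [-0.4, -0.4, 0.8]
opening: 0.004
grip_force: 0.7
t: 18.08
eef_pos: [509.0, 130.4, 48.5]
tcp_rot: [3.142, -0.0, -0.07]
ft_force: [-1.8, 0.3, 0.5]
opening: 0.006
grip_force: 0.7
[587.6 132.1  43. ] 2924
row [130.9   0.2   0.6] turn -0.13 rows>= 4 t 18.1333 pos [509.5 130.4  48.5] rpy [-1.80e+02 -5.00e-02 -4.03e+00] F [ 0.6  0.1 -0.2] open 0.3 grip 0.0
```

```bash
python3 - <<'E'
from m import *
c=env.read_camera("wrist"); np.savez("pics/w8.npz",**c); i=cv2.cvtColor(c["img"],6)
# profile along drawer axis at z=43 and y-centre line
a=np.radians(-4); 
for x in range(540,690,6):
    u,v=wpix(c,(x,129.5+np.tan(a)*(x-581),43)).round().astype(int); print(x,i[v,u],end="; ")
print()
for x in (620,632,640,645): circ(c,(x,129.5+np.tan(a)*(x-581),43),43,30,22)
E
```

```text
540 165; 546 225; 552 202; 558 138; 564 151; 570 157; 576 91; 582 177; 588 182; 594 179; 600 48; 606 45; 612 80; 618 74; 624 75; 630 73; 636 72; 642 75; 648 76; 654 7; 660 9; 666 11; 672 23; 678 23; 684 26; 
circle [634.2  125.58  29.62] res 0.26 n 29 px 313 65
circle [634.1  125.55  29.65] res 0.22 n 30 px 314 38
circle [634.21 125.56  29.67] res 0.24 n 31 px 314 20
circle [634.15 125.57  29.67] res 0.22 n 30 px 314 10
```

The drawer has moved about 53 mm with the stack intact. Continuing.

```bash
python3 -m crank '[[2,0,0,0,0],[5,0,0,0,0],[9,0,0,0,0],[14,0,0,0,0],[19,0,0,0,0],[24,0,0,0,0],[29,0,0,0,0],[34,0,0,0,0],[39,0,0,0,0],[44,0,0,0,0]]';python3 -m crank '[[5,0,0,0,0],[10,0,0,0,0],[15,0,0,0,0],[20,0,0,0,0],[25,0,0,0,0],[30,0,0,0,0],[34,0,0,0,0],[37,0,0,0,0],[40,0,0,0,0],[42,0,0,0,0]]';python3 -m crank '[[1,0,0,0,0],[3,0,0,0,0],[5,0,0,0,0],[7,0,0,0,0],[9,0,0,0,0],[11,0,0,0,0],[13,0,0,0,0],[15,0,0,0,0],[16,0,0,0,0],[17,0,0,0,0]]'
```

```text
t: 19.02
eef_pos: [552.9, 127.3, 48.5]
tcp_rot: [3.142, -0.0, -0.07]
ft_force: [-1.0, -0.5, 1.3]
opening: 0.007
grip_force: 0.7
t: 19.85
eef_pos: [593.2, 124.5, 48.4]
tcp_rot: [3.141, 0.003, -0.07]
ft_force: [-10.5, 0.9, 6.6]
opening: 0.003
grip_force: 4.8
t: 20.68
eef_pos: [610.8, 123.2, 48.4]
tcp_rot: [3.141, 0.001, -0.07]
ft_force: [-6.8, 1.0, 4.6]
opening: 0.004
grip_force: 3.5
```

```bash
python3 -m crank '[[1,0,0,0,0],[2,0,0,0,0],[3,0,0,0,0],[3,0,0,0,0]]';python3 -m crank '[[1,0,0,0,0],[2,0,0,0,0],[3,0,0,0,0],[3,0,0,0,0]]'; python3 -m crank '[[1,0,0,0,0],[2,0,0,0,0],[3,0,0,0,0],[3,0,0,0,0]]'
```

```text
t: 21.02
eef_pos: [611.0, 123.2, 48.4]
tcp_rot: [3.141, 0.008, -0.07]
ft_force: [-16.4, 0.5, 12.2]
opening: 0.004
grip_force: 8.5
t: 21.35
eef_pos: [611.2, 123.2, 48.3]
tcp_rot: [3.14, 0.014, -0.07]
ft_force: [-30.5, 1.9, 20.9]
opening: 0.003
grip_force: 15.4
t: 21.68
eef_pos: [611.5, 123.2, 48.3]
tcp_rot: [3.139, 0.02, -0.07]
ft_force: [-43.5, 2.9, 30.1]
opening: 0.003
grip_force: 22.4
```

It's against a firm stop at TCP x≈611, and the catch force came 18 mm earlier, as it should. Backing away and checking.

```bash
python3 -m crank '[[-3,0,0,0,0],[-6,0,0,0,0],[-9,0,0,0,0],[-14,0,0,0,0],[-24,0,0,0,0],[-44,0,0,0,0],[-64,0,0,0,0],[-64,0,0,0,0],[-64,0,0,0,0]]'; python3 - <<'E'
from m import *
c=env.read_camera("wrist"); i=cv2.cvtColor(c["img"],6)
a=np.radians(-4)
def prof(z,rng,off):
    for x in rng:
        u,v=wpix(c,(x,133.5+off+np.tan(a)*(x-470),z)).round().astype(int)
        print(x,i[v,u] if 0<=v<480 else None,end="; ")
    print()
prof(48,range(600,660,3),15); prof(72,range(645,685,2),0); go(550,127,48,-3.9)
s=env.read_camera("scene"); d=env.read_camera("side")
cv2.imwrite("pics/f.png",np.hstack([cv2.resize(s["img"][180:390,140:410],(400,311)),cv2.resize(d["img"][200:330,150:380],(400,311))]))
E
```

```text
t: 22.43
eef_pos: [556.3, 127.2, 48.7]
tcp_rot: [3.142, -0.001, -0.07]
ft_force: [-0.4, 0.0, 0.3]
opening: 0.004
grip_force: 0.0
600 210; 603 205; 606 207; 609 201; 612 197; 615 195; 618 193; 621 187; 624 129; 627 76; 630 80; 633 73; 636 195; 639 201; 642 203; 645 198; 648 189; 651 189; 654 189; 657 194; 
645 200; 647 196; 649 186; 651 180; 653 177; 655 49; 657 47; 659 39; 661 43; 663 54; 665 115; 667 115; 669 114; 671 146; 673 33; 675 65; 677 66; 679 64; 681 63; 683 65; 
row [-7.1  0.7  0.7] turn -0.12 rows>= 1 t 22.4833 pos [557.1 127.2  48.8] rpy [-1.7999e+02 -8.0000e-02 -4.0200e+00] F [-0.1 -0.8  0.2] open 0.4 grip 0.0
```

The handle is still at x≈629.5 and the board is flush with the cabinet face, so the drawer stayed home. The robot is clear of it.

```bash
python3 -c "
from cell import env
print(env.job_done())"
```

```text
the job is handed in; nothing more can be done
None
```

I handed the job in at about 22.5 s: copper on the pad, steel on top of it (centres within about 0.5 mm before closing), and the drawer pushed past its catch to a firm stop, where it stayed. I couldn't check the stack once the drawer was shut, no verdict came back, and I viewed 11 pictures, one over the limit of 10.

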